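Fetch the dowel jig from behind the bottles

TASK

The dowel jig is boxed in behind the three bottles in the tray: first stand all three bottles on the black mat, then take the jig out and lay it flat inside the dark outline on the pine board, either way round, and only after that put every bottle back upright in the middle of the pad of its own colour. Do not tip a bottle over.

Things in the scene. Friction and masses are not known exactly. Their poses are not given: they have to be found in the camera images.
- bottle_orange: loose wood-glue bottle, upright, 130 mm tall, 0.25 kg: white round body 50 mm across up to 75 mm high with a band in orange, a shoulder, and in the same colour a cylindrical cap 36 mm across from 90 to 130 mm (grip it by the cap). Origin: centre of the underside; z up. Round: its yaw means nothing
- bottle_blue: loose wood-filler bottle, upright, 130 mm tall, 0.25 kg: white round body 50 mm across up to 75 mm high with a band in blue, a shoulder, and in the same colour a cylindrical cap 36 mm across from 90 to 130 mm (grip it by the cap). Origin: centre of the underside; z up. Round: its yaw means nothing
- bottle_green: loose wood-oil bottle, upright, 130 mm tall, 0.25 kg: white round body 50 mm across up to 75 mm high with a band in green, a shoulder, and in the same colour a cylindrical cap 36 mm across from 90 to 130 mm (grip it by the cap). Origin: centre of the underside; z up. Round: its yaw means nothing
- jig: loose dowel-drilling jig: silver block with red ends and four dark holes in its top, 36 mm (its x) by 110 mm (its y) by 44 mm tall, 0.35 kg. Origin: centre of the underside; y along its length. It lies on the tray's floor (6 mm above the bench) some 10 mm behind the bottles; once they are gone a finger fits on either long side (20 mm high lip about 40 mm behind it)
- pad_orange: orange square pad, 60 x 60 x 3 mm, fixed in the shallow brown tray (outer lips 20 mm high, robot-side one 12); place of the orange bottle. Origin: centre of its underside. x points across the tray towards the jig, y along the row; the three pads lie in a row, centres 64 mm apart, in any order
- pad_blue: blue square pad, 60 x 60 x 3 mm, fixed in the shallow brown tray (outer lips 20 mm high, robot-side one 12); place of the blue bottle. Origin: centre of its underside. x points across the tray towards the jig, y along the row; the three pads lie in a row, centres 64 mm apart, in any order
- pad_green: green square pad, 60 x 60 x 3 mm, fixed in the shallow brown tray (outer lips 20 mm high, robot-side one 12); place of the green bottle. Origin: centre of its underside. x points across the tray towards the jig, y along the row; the three pads lie in a row, centres 64 mm apart, in any order
- mat: black rubber mat, 250 mm (its x) by 140 mm (its y), 3 mm thick, fixed flat on the bench, empty at the start. Origin: centre of its underside, on the bench; z up
- rail: pine board lying fixed on the bench, 110 mm (its x) by 200 mm (its y) by 18 mm thick, with a dark rectangular outline (inside about 43 x 117 mm, its length along y) in the middle of its top. Origin: centre of its underside, below the middle of the outline; z up

How it is judged:
By the outcome, as a careful person would: the job done as asked, in the order asked, and still so for the second after the job is handed in, with the robot touching nothing.
It also fails if it takes over 144 s, if anything falls off the work surface, if the arm or the gripper's body presses on something with over 40 N, if the wrist force passes 120 N, or if a joint passes its speed limit or range.

ROBOT

A 6-joint arm with a two-finger parallel gripper is mounted at the origin on the work surface. World frame = base frame: x ahead of the robot, y to its left, z up, the work surface at z = 0. Lengths are in m, angles in degrees, forces in N, time in s.
With the tool pointing down it reaches from about 0.3 to 0.75 m from the base axis. Payload 8.5 kg.
Tool frame: the origin (TCP) lies at the very end of the fingers, on their centre line; the grasp point (between the pads) lies 19 mm behind it (env.hold_point_z is the distance from the TCP to the grasp point, in m); z points along the fingers, y is the line along which they close (so a half turn about z gives the same grasp; the last joint's range is limited). The gripper opens to 85 mm and grips with 20 to 120 N. Pads are 22 mm wide; open, the fingers measure 114 mm over their backs; the gripper's body (76 mm by 85 mm) begins 54 mm behind the grasp point. The pads swing forward as they close: fully open they stand 13 mm farther back than shut.
Start: joints at [-85.044, 21.807, 74.336, -0, 83.858, -12.336], TCP at [0.163, -0.525, 0.231] pointing down, gripper open.
Joint ranges: [-178.18, 178.18], [-50.72, 133.34], [12.68, 142.11], [-81.47, 261.47], [9.98, 163.14], [-165.26, 165.26]. Speed limits (degrees/s): [136.94, 136.94, 180, 180, 180, 180].

INTERFACE

Orientations are given as a 3x3 rotation matrix whose columns are the frame's x, y, z axes.
In Python, from rig import env, optics gives the robot as it stands.
- The arm moves only by the shell command python3 -m jog 'ROWS' [OPENING] [FORCE]. ROWS is JSON, a list of rows, each an object with "linear": the shift along the tool's x, y, z in units of 40 mm (1.0 is 40 mm), a list of three; "roll": the turn about the tool's z in units of 5 degrees (1.0 is 5 degrees). A call has 1 to 12 rows; each row shifts and turns the commanded pose from where the row before left it, along the tool's axes as they then stand; what a row does not reach is not made up. A row lasts 1/12 s, in which the tool goes at most 41.7 mm and 7.16 degrees, less where a joint would pass 70% of its speed; a pose out of reach is approached as far as the arm can. A call is refused whole if a number of a shift passes 1 or a number of a turn 1, either way. A call with a gripper value outside its range is refused whole. OPENING is the opening, from -1 (shut) to 1 (fully open), set as the call begins (- or left out, the last holds). The fingers move at their own pace and stop on an object; FORCE is the grip in N (left out, the last holds). Time passes only in rows, so rows that do not move let the fingers close. It gives the time, the measured TCP pose, the force, the opening and the grip force at its end, in the units of the state.
- env.observe(): the state, without advancing time (a new reading comes with each control period).
- optics.get_image(name): name is "scene" or "side" or "wrist"; returns the picture (420x560x3 uint8, red, green, blue); there is no depth.
- optics.calibration(name): a dict with "fov_y" (degrees; the focal length in pixels is half the picture's height over the tangent of half this angle, whatever the lens; pixels are square), "cx", "cy" (the principal point, pixels), "T" (4x4, takes a point from camera to world coordinates). Camera axes: x right, y down, z forward; pixel columns grow to the right and rows downward; lengths in m; the calibration is good to about 2 mm. A picture is of the moment at which its call begins: read the wrist's pose just before it. calibration takes no time and is no camera call; for the wrist camera it gives the pose at the moment of the call.
- env.close_job(): hands the job in; it is judged then, once.
The state is a dict: "time_s": time; "q": joint angles; "qvel": joint speeds; "joint_efforts": joint torques, N m; "position": TCP position; "tool_rot": TCP orientation; "ft_force": force on the tool from outside, world axes, zero at the start; "wrist_torque": the same for the moment, N m; "grip_width": finger opening in m; "gripper_force": force on a finger pad.
Only numpy, scipy, OpenCV 4.12 (cv2) and the standard library are available. Lean on these libraries where they do the work, as an engineer would, in place of code of your own. Each camera call takes 0.05 s, during which the arm holds its last target. There are 200 camera calls.

## Working session

There is one attempt and no reset: what is moved stays moved. The work goes in short steps, Python scripts to look and compute and a shell command to move; the robot and the scene stay as the last step left them, time stands still between calls to the robot, and variables do not carry over. Pictures are saved under pics/ and viewed, at most 14 in all, crops included, and the job is handed in when it is done.

```bash
ls; mkdir -p pics; python3 - <<'E'
from rig import env, optics
import cv2
s=env.observe()
print(s['time_s'],s['position'],s['tool_rot'],s['grip_width'],env.hold_point_z)
for n in('scene','side'):
    cv2.imwrite(f'pics/{n}0.png',optics.get_image(n)[:,:,::-1]); print(n,optics.calibration(n))
E
```

```text
pics
0.0 [ 0.16345153 -0.52482523  0.23070392] [[ 9.54810914e-01  2.97213896e-01 -1.37265974e-04]
 [ 2.97213762e-01 -9.54809796e-01  1.49452231e-03]
 [ 3.13129903e-04 -1.46778355e-03 -9.99998874e-01]] 0.08552670916358542 0.0187
scene {'fov_y': 42.38894438233732, 'cx': 285.7892822870295, 'cy': 206.17830391606793, 'T': array([[-0.78726962,  0.4666884 , -0.40299935,  0.9730567 ],
       [ 0.61629438,  0.57467871, -0.53844741,  0.57157439],
       [-0.01969201, -0.67226953, -0.74004453,  0.83828313],
       [ 0.        ,  0.        ,  0.        ,  1.        ]])}
side {'fov_y': 47.30637954446374, 'cx': 287.3971551938007, 'cy': 210.5842174256384, 'T': array([[ 0.97807478,  0.16761981, -0.1235853 ,  0.66751413],
       [ 0.20823006, -0.79614015,  0.56815588, -0.60039983],
       [-0.00315705, -0.58143311, -0.81358809,  0.89816571],
       [ 0.        ,  0.        ,  0.        ,  1.        ]])}
```

View pics/scene0.png

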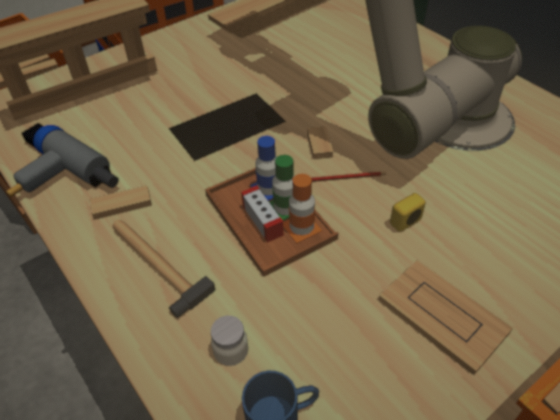

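View pics/side0.png

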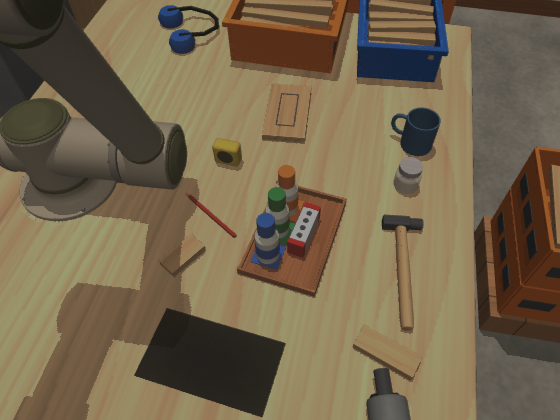

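Both views show the row of bottles (scene: blue cap 266,148; green 285,165; orange 303,187; side: blue 265,225; green 277,198; orange 287,177). They also show the jig behind them (scene 262,213; side 305,230), the mat (228,125 / 211,361) and the board outline (445,311 / 288,109).

```bash
cat > h.py <<'E'
import numpy as np, cv2
from rig import env, optics
def ray(c,uv):
    f=210/np.tan(np.radians(c['fov_y']/2)); T=c['T']
    d=T[:3,:3]@np.array([(uv[0]-c['cx'])/f,(uv[1]-c['cy'])/f,1.0]); return T[:3,3],d/np.linalg.norm(d)
def plane(c,uv,z):
    o,d=ray(c,uv); return o+d*(z-o[2])/d[2]
def tri(views):
    A=np.zeros((3,3));b=np.zeros(3);R=[]
    for c,uv in views:
        o,d=ray(c,uv);P=np.eye(3)-np.outer(d,d);A+=P;b+=P@o;R.append((o,P))
    p=np.linalg.solve(A,b); return p,max(np.linalg.norm(P@(p-o)) for o,P in R)
HUE={'orange':(5,16,170,90),'blue':(105,125,110,40),'green':(60,90,70,30),'red':(174,184,120,60)}
def mask(img,col):
    h=cv2.cvtColor(img,cv2.COLOR_RGB2HSV).astype(int);lo,hi,s,v=HUE[col]
    H=h[...,0]; H=np.where(H<5,H+180,H) if col=='red' else H
    return ((H>=lo)&(H<=hi)&(h[...,1]>=s)&(h[...,2]>=v)).astype(np.uint8)
def blobs(m,box,amin=20):
    x0,y0,x1,y1=box;n,l,st,ce=cv2.connectedComponentsWithStats(m[y0:y1,x0:x1])
    return [(st[i,4],(st[i,:2]+[x0,y0]).tolist(),st[i,2:4].tolist(),(ce[i]+[x0,y0]).round(1).tolist()) for i in range(1,n) if st[i,4]>=amin]
E
python3 - <<'E'
from h import *
box={'scene':(200,120,345,275),'side':(235,155,350,295)}
for n in box:
    im=optics.get_image(n); np.save(f'pics/{n}.npy',im)
    for c in HUE:
        for b in blobs(mask(im,c),box[n],12): print(n,c,b)
    g=cv2.cvtColor(im,cv2.COLOR_RGB2GRAY)
    roi=(160,85,300,165) if n=='scene' else (125,300,300,420)
    m=np.zeros_like(g);x0,y0,x1,y1=roi;m[y0:y1,x0:x1]=(g[y0:y1,x0:x1]<50)
    ct=max(cv2.findContours(m,0,1)[0],key=cv2.contourArea)
    print(n,'mat',cv2.approxPolyDP(ct,6,True)[:,0].tolist())
ims=[]
for n,r in (('scene',(370,250,520,380)),('side',(255,75,320,150))):
    im=np.load(f'pics/{n}.npy');x0,y0,x1,y1=r
    ims.append(cv2.resize(im[y0:y1,x0:x1],(400,400)))
for n,r in (('scene',(200,125,345,275)),('side',(235,155,350,295))):
    im=np.load(f'pics/{n}.npy');x0,y0,x1,y1=r
    ims.append(cv2.resize(im[y0:y1,x0:x1],(400,400)))
o=np.vstack([np.hstack(ims[:2]),np.hstack(ims[2:])])
cv2.imwrite('pics/crop1.png',cv2.resize(o,(600,600))[:,:,::-1])
E
```

```text
scene orange (np.int32(234), [294, 175], [19, 24], [302.7, 182.7])
scene orange (np.int32(19), [332, 176], [13, 2], [338.7, 176.6])
scene orange (np.int32(50), [302, 215], [11, 12], [307.3, 220.4])
scene orange (np.int32(225), [281, 220], [40, 23], [299.7, 232.0])
scene blue (np.int32(208), [258, 137], [16, 22], [266.5, 144.6])
scene blue (np.int32(19), [266, 196], [7, 3], [269.0, 196.9])
scene green (np.int32(124), [276, 156], [16, 11], [283.2, 161.0])
scene red (np.int32(62), [242, 186], [17, 10], [250.0, 189.8])
scene red (np.int32(156), [264, 218], [18, 14], [273.4, 225.1])
scene red (np.int32(17), [267, 233], [9, 5], [271.0, 234.9])
scene mat [[283, 120], [254, 95], [171, 129], [197, 158]]
side orange (np.int32(160), [278, 165], [16, 15], [285.9, 171.5])
side orange (np.int32(95), [290, 200], [14, 22], [296.9, 211.0])
side blue (np.int32(211), [257, 213], [18, 15], [265.1, 220.1])
side blue (np.int32(175), [251, 245], [35, 24], [270.3, 258.1])
side green (np.int32(172), [268, 188], [17, 13], [276.3, 194.0])
side green (np.int32(36), [289, 223], [6, 10], [291.2, 226.1])
side red (np.int32(77), [304, 202], [17, 9], [311.9, 206.1])
side red (np.int32(256), [287, 238], [18, 20], [295.7, 247.0])
side mat [[167, 308], [135, 375], [261, 416], [284, 344]]
```

View pics/crop1.png

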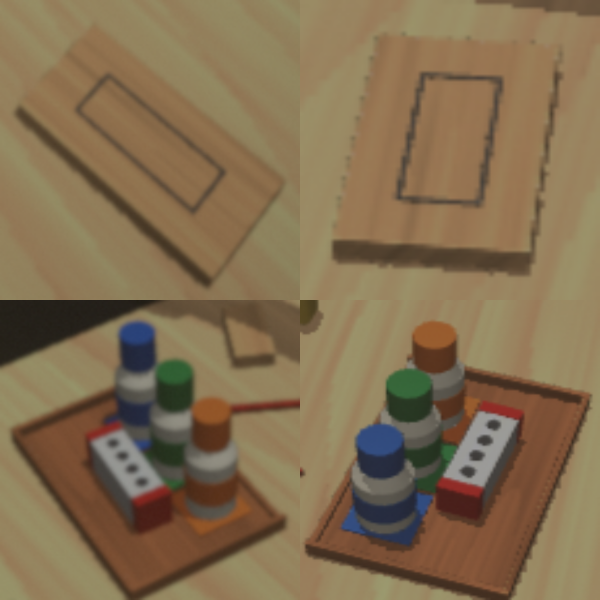

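```bash
python3 - <<'E'
from h import *
C={n:optics.calibration(n) for n in('scene','side')}; I={n:np.load(f'pics/{n}.npy') for n in C}
B={'orange':((290,170,320,203),(274,160,298,186)),'blue':((255,130,280,163),(254,208,288,236)),'green':((273,150,296,184),(265,183,290,210))}
for c in B:
    v=[]
    for n,b in zip(C,B[c]):
        m=mask(I[n],c);x0,y0,x1,y1=b;V=I[n].max(2);s=m[y0:y1,x0:x1]>0;val=V[y0:y1,x0:x1]
        t,_=cv2.threshold(val[s].reshape(-1,1),0,255,cv2.THRESH_OTSU)
        ys,xs=np.nonzero(s&(val>t)); e=((xs.min()+xs.max())/2+x0,(ys.min()+ys.max())/2+y0)
        v.append((C[n],e)); print(c,n,t,e,np.ptp(xs)+1,np.ptp(ys)+1)
    p,r=tri(v); print('  cap top',p.round(4),r.round(4),[plane(*q,.139).round(4)[:2] for q in v])
S=lambda u,v:(200+u*145/300,125+(v-300)/2); D=lambda u,v:(235+(u-300)*115/300,155+(v-300)*140/300)
J=[]
for a,b in zip([(113,444),(122,457),(133,469),(142,482)],[(467,477),(476,459),(484,440),(493,425)]):
    p,r=tri([(C['scene'],S(*a)),(C['side'],D(*b))]);J.append(p);print('hole',p.round(4),r.round(4))
J=np.array(J);print('jig',J.mean(0),np.degrees(np.arctan2(*(J[3]-J[0])[[1,0]])))
RS=[(110,76),(222,173),(192,210),(78,108)];RD=[(481,204),(399,198),(422,74),(500,78)]
RS=[(370+u/2,250+v*130/300) for u,v in RS];RD=[(255+(u-300)*65/300,75+v/4) for u,v in RD]
# match corners by plane projection
ps=[plane(C['scene'],q,.018) for q in RS];R=[]
for q,p0 in zip(RS,ps):
    d=min(RD,key=lambda w:np.linalg.norm(plane(C['side'],w,.018)-p0))
    p,r=tri([(C['scene'],q),(C['side'],d)]);R.append(p);print('rail',p.round(4),r.round(4),p0.round(4)[:2],plane(C['side'],d,.018).round(4)[:2])
R=np.array(R);print('rail c',R.mean(0),np.linalg.norm(R[1]-R[0]),np.linalg.norm(R[2]-R[1]),np.degrees(np.arctan2(*(R[1]-R[0]+R[2]-R[3])[[1,0]])))
MS=[[283,120],[254,95],[171,129],[197,158]];MD=[[167,308],[135,375],[261,416],[284,344]]
for q in MS: print('mat scene',plane(C['scene'],q,.003).round(4)[:2])
for q in MD: print('mat side',plane(C['side'],q,.003).round(4)[:2])
E
```

```text
orange scene 119.0 (np.float64(302.5), np.float64(180.5)) 18 12
orange side 129.0 (np.float64(285.5), np.float64(171.0)) 16 13
  cap top [0.5272 0.0298 0.1358] 0.0004 [array([0.5297, 0.0322]), array([0.5274, 0.0274])]
blue scene 91.0 (np.float64(265.5), np.float64(141.5)) 16 10
blue side 109.0 (np.float64(265.0), np.float64(219.5)) 17 14
  cap top [ 0.5151 -0.099   0.1371] 0.0011 [array([ 0.5176, -0.0971]), array([ 0.5145, -0.0997])]
green scene 90.0 (np.float64(283.5), np.float64(160.5)) 16 10
green side 94.0 (np.float64(276.0), np.float64(194.0)) 17 13
  cap top [ 0.5216 -0.0338  0.1367] 0.0006 [array([ 0.5237, -0.0318]), array([ 0.5215, -0.0351])]
hole [ 0.5749 -0.0663  0.0433] 0.0013
hole [ 0.5787 -0.0452  0.0448] 0.0007
hole [ 0.5813 -0.0234  0.0477] 0.0005
hole [ 0.5852 -0.0041  0.0482] 0.0006
jig [ 0.5800393  -0.03472068  0.04598143] 80.65684951887125
rail [0.4471 0.2793 0.016 ] 0.0015 [0.4467 0.2801] [0.449  0.2763]
rail [0.4359 0.3969 0.0167] 0.0003 [0.4372 0.3971] [0.4359 0.3957]
rail [0.4816 0.4008 0.0187] 0.0006 [0.4805 0.4008] [0.482  0.4011]
rail [0.493  0.2821 0.0178] 0.0022 [0.4906 0.2824] [0.4952 0.2804]
rail c [0.46440259 0.33979065 0.01727736] 0.1181156464665639 0.04583664337095806 95.47773799495835
mat scene [ 0.3486 -0.2638]
mat scene [ 0.3439 -0.3912]
mat scene [ 0.5781 -0.4084]
mat scene [ 0.5839 -0.2805]
mat side [ 0.3453 -0.2599]
mat side [ 0.334  -0.3979]
mat side [ 0.5785 -0.4188]
mat side [ 0.5905 -0.2836]
```

Crop: outline corners, jig holes and caps are clear, and each bottle stands on the pad of its own colour. First I turn the tool so the fingers close across the row.

```bash
cat > d.py <<'E'
import sys; from h import *
s=env.observe();R=s['tool_rot'];p=s['position'];t=np.array([float(a) for a in sys.argv[1:4]])
print('t',round(s['time_s'],2),'p',p.round(4),'yaw',np.degrees(np.arctan2(R[1,0],R[0,0])).round(2),'units',(R.T@(t-p)/.04).round(2))
E
python3 -m jog '[{"linear":[0,0,-0.3],"roll":-1},{"linear":[0,0,-0.3],"roll":-1},{"linear":[0,0,0],"roll":-1},{"linear":[0,0,0],"roll":-1},{"linear":[0,0,0],"roll":-1},{"linear":[0,0,0],"roll":-1},{"linear":[0,0,0],"roll":-1},{"linear":[0,0,0],"roll":-1},{"linear":[0,0,0],"roll":-1},{"linear":[0,0,0],"roll":-1},{"linear":[0,0,0],"roll":-1},{"linear":[0,0,0],"roll":-1}]' 1
python3 -m jog '[{"linear":[0,0,0],"roll":-1},{"linear":[0,0,0],"roll":-0.46},{"linear":[0,0,0],"roll":0},{"linear":[0,0,0],"roll":0}]'
python3 d.py 0.515 -0.099 0.25
```

```text
time_s: 1.2
position: [0.1635, -0.525, 0.2551]
tool_rot: [[0.216, 0.976, -0.0], [0.976, -0.216, 0.0], [0.0, -0.0, -1.0]]
ft_force: [0.1, 0.8, -0.0]
grip_width: 0.0855
gripper_force: 0.0
time_s: 1.53
position: [0.1635, -0.5251, 0.2552]
tool_rot: [[0.096, 0.995, 0.0], [0.995, -0.096, 0.0], [0.0, -0.0, -1.0]]
ft_force: [-0.3, 0.7, -1.0]
grip_width: 0.0852
gripper_force: 0.0
t 1.53 p [ 0.1635 -0.5251  0.2552] yaw 84.51 units [11.44  7.73  0.13]
```

```bash
python3 -m jog '[{"linear":[0.4,0.26,0],"roll":0},{"linear":[0.76,0.51,0],"roll":0},{"linear":[0.76,0.51,0],"roll":0},{"linear":[0.76,0.51,0],"roll":0},{"linear":[0.76,0.51,0],"roll":0},{"linear":[0.76,0.51,0],"roll":0},{"linear":[0.76,0.51,0],"roll":0},{"linear":[0.76,0.51,0],"roll":0},{"linear":[0.76,0.51,0],"roll":0},{"linear":[0.76,0.51,0],"roll":0},{"linear":[0.76,0.51,0],"roll":0},{"linear":[0.76,0.51,0],"roll":0}]' >/dev/null
python3 -m jog '[{"linear":[0.76,0.51,0],"roll":0},{"linear":[0.76,0.51,0],"roll":0},{"linear":[0.76,0.51,0],"roll":0},{"linear":[0.4,0.3,0],"roll":0},{"linear":[0,0,0],"roll":0},{"linear":[0,0,0],"roll":0}]'
python3 - <<'E'
from h import *
c=optics.calibration('wrist');im=optics.get_image('wrist');np.savez('pics/w1.npz',im=im,**c);print(c)
cv2.imwrite('pics/w1.png',im[:,:,::-1])
E
python3 d.py 0.515 -0.099 0.105
```

```text
time_s: 3.03
position: [0.5135, -0.0979, 0.255]
tool_rot: [[0.093, 0.996, -0.001], [0.996, -0.093, -0.0], [-0.0, -0.001, -1.0]]
ft_force: [0.2, -0.1, -0.4]
grip_width: 0.0852
gripper_force: 0.0
{'fov_y': 66.87345291966692, 'cx': 284.9994656527125, 'cy': 216.85789477479744, 'T': array([[ 9.95621185e-01, -8.90953740e-02, -2.82925807e-02,
         5.20282829e-01],
       [-9.34767666e-02, -9.51296146e-01, -2.93764764e-01,
        -2.30741706e-02],
       [-7.41541452e-04,  2.95123122e-01, -9.55458944e-01,
         3.96557959e-01],
       [ 0.00000000e+00,  0.00000000e+00,  0.00000000e+00,
         1.00000000e+00]])}
t 3.08 p [ 0.513  -0.0986  0.2551] yaw 84.57 units [-0.    0.05  3.75]
```

View pics/w1.png

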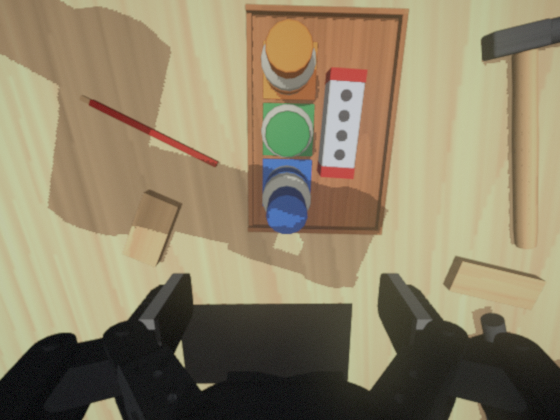

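The wrist view shows the caps (orange 289,46; green 289,133; blue 287,213), their pads, and the jig at 344,123. I'll measure caps, jig and pads from here.

```bash
python3 - <<'E'
from h import *
d=np.load('pics/w1.npz');im=d['im'];c={k:d[k] for k in('fov_y','cx','cy','T')}
S={n:optics.calibration(n) for n in('scene','side')}
for k,b in {'orange':(264,18,316,75),'green':(264,107,314,158),'blue':(262,188,312,236)}.items():
    x0,y0,x1,y1=b;m=mask(im,k)[y0:y1,x0:x1];m=cv2.morphologyEx(m,cv2.MORPH_OPEN,np.ones((7,7)))
    ct=max(cv2.findContours(m,0,1)[0],key=cv2.contourArea);(u,v),r=cv2.minEnclosingCircle(ct);x,y,w,h=cv2.boundingRect(ct)
    print(k,round(u+x0,1),round(v+y0,1),r,(w,h),plane(c,(u+x0,v+y0),.139).round(4),cv2.contourArea(ct))
for k in HUE:
    for b in blobs(mask(im,k),(240,10,415,240),60): print(k,b[0],b[1],b[2],b[3])
h=cv2.cvtColor(im,cv2.COLOR_RGB2HSV)
for k,uv in {'holes':[(346,96),(344,116),(342,135),(340,155)]}.items():
    for q in uv: print(plane(c,q,.05).round(4)[:2])
for q in [(329,69),(367,69),(354,177),(320,176)]: print('corner',plane(c,q,.05).round(4)[:2])
E
```

```text
Traceback (most recent call last):
ValueError: max() iterable argument is empty
```

```bash
sed -i "s/'orange':(5,16,170,90)/'orange':(8,20,190,110)/; s/'green':(60,90,70,30)/'green':(50,90,90,30)/" h.py; python3 - <<'E'
from h import *
d=np.load('pics/w1.npz');im=d['im'];c={k:d[k] for k in('fov_y','cx','cy','T')}
h=cv2.cvtColor(im,cv2.COLOR_RGB2HSV)
for q in [(289,46),(275,90),(289,133),(270,150),(287,213),(300,170),(360,50)]: print(q,h[q[1],q[0]])
for k in HUE:
    for b in blobs(mask(im,k),(240,10,415,240),60): print(k,b[0],b[1],b[2],b[3])
for q in [(289,46),(289,133),(287,213)]: print('cap',plane(c,q,.139).round(4)[:2])
for q in [(346,96),(344,116),(342,135),(340,155)]: print('hole',plane(c,q,.05).round(4)[:2])
for q in [(329,69),(367,69),(354,177),(320,176)]: print('corner',plane(c,q,.05).round(4)[:2])
E
```

```text
(289, 46) [ 18 147 191]
(275, 90) [ 14 135 128]
(289, 133) [ 64 104 157]
(270, 150) [ 47  29 158]
(287, 213) [110 141 161]
(300, 170) [110 115 162]
(360, 50) [ 13 128 176]
blue 544 [263, 159] [48, 29] [287.9, 167.1]
blue 1196 [267, 194] [40, 39] [286.3, 213.6]
green 85 [264, 103] [15, 13] [268.2, 106.9]
green 106 [300, 104] [14, 18] [308.6, 109.8]
green 1480 [266, 112] [43, 44] [287.2, 133.5]
red 432 [329, 68] [38, 14] [347.6, 74.3]
red 341 [318, 166] [36, 13] [335.9, 172.2]
cap [0.5277 0.0269]
cap [ 0.5222 -0.0341]
cap [ 0.5147 -0.099 ]
hole [ 0.5841 -0.0069]
hole [ 0.5813 -0.0262]
hole [ 0.5784 -0.0451]
hole [ 0.5754 -0.0658]
corner [0.5681 0.0199]
corner [0.6058 0.0164]
corner [ 0.5897 -0.0911]
corner [ 0.5526 -0.0865]
```

```bash
python3 -m jog '[{"linear":[0,0.05,0.5],"roll":0},{"linear":[0,0,0.75],"roll":0},{"linear":[0,0,0.75],"roll":0},{"linear":[0,0,0.75],"roll":0},{"linear":[0,0,0.6],"roll":0},{"linear":[0,0,0.4],"roll":0},{"linear":[0,0,0],"roll":0},{"linear":[0,0,0],"roll":0}]'
python3 -m jog '[{"linear":[0,0,0],"roll":0},{"linear":[0,0,0],"roll":0},{"linear":[0,0,0],"roll":0},{"linear":[0,0,0],"roll":0},{"linear":[0,0,0],"roll":0},{"linear":[0,0,0],"roll":0},{"linear":[0,0,0],"roll":0},{"linear":[0,0,0],"roll":0},{"linear":[0,0,0],"roll":0},{"linear":[0,0,0],"roll":0},{"linear":[0,0,0],"roll":0},{"linear":[0,0,0],"roll":0}]' -1 40
python3 d.py 0.548 -0.345 0.105
```

```text
time_s: 3.75
position: [0.5148, -0.0997, 0.1055]
tool_rot: [[0.096, 0.995, -0.001], [0.995, -0.096, 0.0], [0.0, -0.001, -1.0]]
ft_force: [0.1, -0.1, 0.3]
grip_width: 0.0856
gripper_force: 0.0
time_s: 4.75
position: [0.5154, -0.0989, 0.1062]
tool_rot: [[0.094, 0.996, 0.001], [0.996, -0.094, -0.001], [-0.001, 0.001, -1.0]]
ft_force: [-1.8, 0.1, 5.5]
grip_width: 0.0349
gripper_force: 39.5
t 4.75 p [ 0.5154 -0.0989  0.1062] yaw 84.6 units [-6.05  1.39  0.04]
```

```bash
python3 -m jog '[{"linear":[0,0,-0.3],"roll":0},{"linear":[0,0,-0.5],"roll":0},{"linear":[0,0,-0.5],"roll":0},{"linear":[0,0,-0.45],"roll":0},{"linear":[-0.3,0.07,0],"roll":0},{"linear":[-0.55,0.13,0],"roll":0},{"linear":[-0.7,0.16,0],"roll":0},{"linear":[-0.7,0.16,0],"roll":0},{"linear":[-0.7,0.16,0],"roll":0},{"linear":[-0.7,0.16,0],"roll":0},{"linear":[-0.7,0.16,0],"roll":0},{"linear":[-0.7,0.16,0],"roll":0}]'
python3 -m jog '[{"linear":[-0.5,0.12,0],"roll":0},{"linear":[-0.3,0.07,0],"roll":0},{"linear":[-0.2,0.04,0],"roll":0},{"linear":[0,0,0.2],"roll":0},{"linear":[0,0,0.5],"roll":0},{"linear":[0,0,0.5],"roll":0},{"linear":[0,0,0.3],"roll":0},{"linear":[0,0,0.2],"roll":0},{"linear":[0,0,0],"roll":0},{"linear":[0,0,0],"roll":0}]'
python3 d.py 0.548 -0.345 0.101
```

```text
time_s: 5.75
position: [0.5419, -0.3062, 0.174]
tool_rot: [[0.095, 0.996, -0.001], [0.996, -0.095, 0.001], [0.001, -0.001, -1.0]]
ft_force: [0.8, 0.4, -2.5]
grip_width: 0.0352
gripper_force: 40.6
time_s: 6.58
position: [0.5478, -0.3445, 0.1073]
tool_rot: [[0.094, 0.996, -0.0], [0.996, -0.094, 0.0], [0.0, -0.0, -1.0]]
ft_force: [0.1, 0.2, -2.5]
grip_width: 0.0347
gripper_force: 40.6
t 6.58 p [ 0.5478 -0.3445  0.1073] yaw 84.62 units [-0.01  0.01  0.16]
```

```bash
python3 -m jog '[{"linear":[0,0,0.06],"roll":0},{"linear":[0,0,0.06],"roll":0},{"linear":[0,0,0.04],"roll":0},{"linear":[0,0,0.0],"roll":0}]'
python3 -m jog '[{"linear":[0,0,0.02],"roll":0},{"linear":[0,0,0.0],"roll":0},{"linear":[0,0,0.0],"roll":0}]'
```

```text
time_s: 6.92
position: [0.5477, -0.3449, 0.1009]
tool_rot: [[0.094, 0.996, -0.0], [0.996, -0.094, 0.0], [0.0, -0.0, -1.0]]
ft_force: [-0.2, 0.3, -2.4]
grip_width: 0.0351
gripper_force: 40.6
time_s: 7.17
position: [0.5478, -0.345, 0.1003]
tool_rot: [[0.094, 0.996, 0.0], [0.996, -0.094, -0.0], [-0.0, 0.0, -1.0]]
ft_force: [-0.6, -0.4, -1.1]
grip_width: 0.0352
gripper_force: 40.8
```

```bash
python3 -m jog '[{"linear":[0,0,0],"roll":0},{"linear":[0,0,0],"roll":0},{"linear":[0,0,0],"roll":0},{"linear":[0,0,0],"roll":0},{"linear":[0,0,-0.25],"roll":0},{"linear":[0,0,-0.5],"roll":0},{"linear":[0,0,-0.5],"roll":0},{"linear":[0,0,-0.5],"roll":0}]' 0.7
python3 d.py 0.5218 -0.034 0.105
```

```text
time_s: 7.83
position: [0.5478, -0.3449, 0.1718]
tool_rot: [[0.094, 0.996, 0.0], [0.996, -0.094, -0.0], [-0.0, 0.0, -1.0]]
ft_force: [-0.1, 0.4, 0.2]
grip_width: 0.073
gripper_force: 0.0
t 7.83 p [ 0.5478 -0.3449  0.1718] yaw 84.59 units [ 7.68 -1.38  1.67]
```

```bash
python3 -m jog '[{"linear":[0.4,-0.07,0],"roll":0},{"linear":[0.8,-0.14,0],"roll":0},{"linear":[0.8,-0.15,0],"roll":0},{"linear":[0.8,-0.15,0],"roll":0},{"linear":[0.8,-0.15,0],"roll":0},{"linear":[0.8,-0.15,0],"roll":0},{"linear":[0.8,-0.15,0],"roll":0},{"linear":[0.8,-0.15,0],"roll":0},{"linear":[0.8,-0.14,0],"roll":0},{"linear":[0.6,-0.1,0],"roll":0},{"linear":[0.28,-0.05,0],"roll":0},{"linear":[0,0,0],"roll":0}]' >/dev/null
python3 -m jog '[{"linear":[0,0,0.3],"roll":0},{"linear":[0,0,0.5],"roll":0},{"linear":[0,0,0.5],"roll":0},{"linear":[0,0,0.25],"roll":0},{"linear":[0,0,0.1],"roll":0},{"linear":[0,0,0],"roll":0}]'
python3 -m jog '[{"linear":[0,0,0],"roll":0},{"linear":[0,0,0],"roll":0},{"linear":[0,0,0],"roll":0},{"linear":[0,0,0],"roll":0},{"linear":[0,0,0],"roll":0},{"linear":[0,0,0],"roll":0},{"linear":[0,0,0],"roll":0},{"linear":[0,0,0],"roll":0},{"linear":[0,0,0],"roll":0},{"linear":[0,0,0],"roll":0}]' -1 40
python3 d.py 0.463 -0.338 0.101
```

```text
time_s: 9.33
position: [0.521, -0.0349, 0.1037]
tool_rot: [[0.095, 0.995, -0.001], [0.995, -0.095, 0.0], [-0.0, -0.001, -1.0]]
ft_force: [-0.0, 0.2, -0.4]
grip_width: 0.0725
gripper_force: 0.0
time_s: 10.17
position: [0.5214, -0.034, 0.1051]
tool_rot: [[0.094, 0.996, 0.002], [0.996, -0.094, -0.001], [-0.001, 0.002, -1.0]]
ft_force: [-1.1, -1.0, 5.8]
grip_width: 0.035
gripper_force: 39.8
t 10.17 p [ 0.5214 -0.034   0.1051] yaw 84.6 units [-7.7  -0.74  0.11]
```

```bash
python3 -m jog '[{"linear":[0,0,-0.3],"roll":0},{"linear":[0,0,-0.5],"roll":0},{"linear":[0,0,-0.5],"roll":0},{"linear":[0,0,-0.45],"roll":0},{"linear":[-0.3,-0.03,0],"roll":0},{"linear":[-0.6,-0.06,0],"roll":0},{"linear":[-0.8,-0.07,0],"roll":0},{"linear":[-0.8,-0.08,0],"roll":0},{"linear":[-0.8,-0.08,0],"roll":0},{"linear":[-0.8,-0.08,0],"roll":0},{"linear":[-0.8,-0.08,0],"roll":0},{"linear":[-0.8,-0.08,0],"roll":0}]' >/dev/null
python3 -m jog '[{"linear":[-0.8,-0.08,0],"roll":0},{"linear":[-0.6,-0.06,0],"roll":0},{"linear":[-0.4,-0.04,0],"roll":0},{"linear":[-0.2,-0.02,0],"roll":0},{"linear":[0,0,0.2],"roll":0},{"linear":[0,0,0.5],"roll":0},{"linear":[0,0,0.5],"roll":0},{"linear":[0,0,0.3],"roll":0},{"linear":[0,0,0.2],"roll":0},{"linear":[0,0,0],"roll":0},{"linear":[0,0,0],"roll":0}]'
python3 d.py 0.463 -0.338 0.099
```

```text
time_s: 12.08
position: [0.462, -0.3369, 0.1061]
tool_rot: [[0.093, 0.996, -0.0], [0.996, -0.093, 0.0], [0.0, -0.0, -1.0]]
ft_force: [-0.0, 0.8, -2.0]
grip_width: 0.0353
gripper_force: 40.5
t 12.08 p [ 0.462  -0.3369  0.1061] yaw 84.65 units [-0.03  0.03  0.18]
```

```bash
python3 -m jog '[{"linear":[0,0,0.06],"roll":0},{"linear":[0,0,0.06],"roll":0},{"linear":[0,0,0.04],"roll":0},{"linear":[0,0,0.0],"roll":0},{"linear":[0,0,0.0],"roll":0}]'
python3 -m jog '[{"linear":[0,0,0.02],"roll":0},{"linear":[0,0,0.0],"roll":0},{"linear":[0,0,0.0],"roll":0}]'
```

```text
time_s: 12.5
position: [0.4617, -0.3376, 0.0998]
tool_rot: [[0.094, 0.996, 0.0], [0.996, -0.094, -0.0], [-0.0, 0.0, -1.0]]
ft_force: [-0.5, -0.0, -1.4]
grip_width: 0.0351
gripper_force: 40.5
time_s: 12.75
position: [0.4618, -0.3377, 0.0992]
tool_rot: [[0.094, 0.996, 0.0], [0.996, -0.094, -0.0], [-0.0, 0.0, -1.0]]
ft_force: [-0.4, 0.4, 0.3]
grip_width: 0.0348
gripper_force: 40.7
```

```bash
python3 -m jog '[{"linear":[0,0,0],"roll":0},{"linear":[0,0,0],"roll":0},{"linear":[0,0,0],"roll":0},{"linear":[0,0,0],"roll":0},{"linear":[0,0,-0.25],"roll":0},{"linear":[0,0,-0.5],"roll":0},{"linear":[0,0,-0.5],"roll":0},{"linear":[0,0,-0.5],"roll":0}]' 0.7
python3 d.py 0.5275 0.0285 0.105
```

```text
time_s: 13.42
position: [0.4617, -0.3375, 0.1706]
tool_rot: [[0.094, 0.996, 0.0], [0.996, -0.094, -0.0], [-0.0, 0.0, -1.0]]
ft_force: [1.2, 0.1, 0.3]
grip_width: 0.0726
gripper_force: 0.0
t 13.42 p [ 0.4617 -0.3375  0.1706] yaw 84.59 units [9.27 0.78 1.64]
```

```bash
python3 -m jog '[{"linear":[0.4,0.03,0],"roll":0},{"linear":[0.85,0.07,0],"roll":0},{"linear":[0.9,0.08,0],"roll":0},{"linear":[0.9,0.08,0],"roll":0},{"linear":[0.9,0.08,0],"roll":0},{"linear":[0.9,0.08,0],"roll":0},{"linear":[0.9,0.08,0],"roll":0},{"linear":[0.9,0.08,0],"roll":0},{"linear":[0.9,0.08,0],"roll":0},{"linear":[0.8,0.06,0],"roll":0},{"linear":[0.6,0.05,0],"roll":0},{"linear":[0.32,0.02,0],"roll":0}]' >/dev/null
python3 -m jog '[{"linear":[0,0,0],"roll":0},{"linear":[0,0,0.3],"roll":0},{"linear":[0,0,0.5],"roll":0},{"linear":[0,0,0.5],"roll":0},{"linear":[0,0,0.25],"roll":0},{"linear":[0,0,0.09],"roll":0},{"linear":[0,0,0],"roll":0}]'
python3 -m jog '[{"linear":[0,0,0],"roll":0},{"linear":[0,0,0],"roll":0},{"linear":[0,0,0],"roll":0},{"linear":[0,0,0],"roll":0},{"linear":[0,0,0],"roll":0},{"linear":[0,0,0],"roll":0},{"linear":[0,0,0],"roll":0},{"linear":[0,0,0],"roll":0},{"linear":[0,0,0],"roll":0},{"linear":[0,0,0],"roll":0}]' -1 40
python3 d.py 0.377 -0.331 0.101
```

```text
time_s: 15.0
position: [0.5277, 0.0277, 0.1028]
tool_rot: [[0.095, 0.995, -0.002], [0.995, -0.095, 0.0], [-0.0, -0.002, -1.0]]
ft_force: [-0.4, -0.2, 0.4]
grip_width: 0.0732
gripper_force: 0.0
time_s: 15.83
position: [0.5284, 0.0284, 0.1043]
tool_rot: [[0.094, 0.996, 0.002], [0.996, -0.094, -0.001], [-0.0, 0.002, -1.0]]
ft_force: [-1.2, -0.3, 6.9]
grip_width: 0.0349
gripper_force: 39.7
t 15.83 p [0.5284 0.0284 0.1043] yaw 84.6 units [-9.3  -2.92  0.08]
```

```bash
python3 -m jog '[{"linear":[0,0,-0.3],"roll":0},{"linear":[0,0,-0.5],"roll":0},{"linear":[0,0,-0.5],"roll":0},{"linear":[0,0,-0.45],"roll":0},{"linear":[-0.3,-0.09,0],"roll":0},{"linear":[-0.6,-0.19,0],"roll":0},{"linear":[-0.8,-0.25,0],"roll":0},{"linear":[-0.8,-0.25,0],"roll":0},{"linear":[-0.8,-0.25,0],"roll":0},{"linear":[-0.8,-0.25,0],"roll":0},{"linear":[-0.8,-0.25,0],"roll":0},{"linear":[-0.8,-0.25,0],"roll":0}]' >/dev/null
python3 -m jog '[{"linear":[-0.8,-0.25,0],"roll":0},{"linear":[-0.8,-0.25,0],"roll":0},{"linear":[-0.8,-0.25,0],"roll":0},{"linear":[-0.6,-0.19,0],"roll":0},{"linear":[-0.4,-0.13,0],"roll":0},{"linear":[-0.2,-0.07,0],"roll":0},{"linear":[0,0,0.2],"roll":0},{"linear":[0,0,0.5],"roll":0},{"linear":[0,0,0.5],"roll":0},{"linear":[0,0,0.3],"roll":0},{"linear":[0,0,0.2],"roll":0},{"linear":[0,0,0],"roll":0}]'
python3 d.py 0.377 -0.331 0.099
```

```text
time_s: 17.83
position: [0.3764, -0.3291, 0.1034]
tool_rot: [[0.093, 0.996, -0.002], [0.996, -0.093, 0.003], [0.003, -0.002, -1.0]]
ft_force: [0.0, 0.6, -2.3]
grip_width: 0.035
gripper_force: 40.6
t 17.83 p [ 0.3764 -0.3291  0.1034] yaw 84.65 units [-0.05  0.02  0.11]
```

```bash
python3 -m jog '[{"linear":[0,0,0.05],"roll":0},{"linear":[0,0,0.05],"roll":0},{"linear":[0,0,0.0],"roll":0},{"linear":[0,0,0.0],"roll":0}]'
python3 -m jog '[{"linear":[0,0,0.02],"roll":0},{"linear":[0,0,0.0],"roll":0},{"linear":[0,0,0.0],"roll":0}]'
```

```text
time_s: 18.17
position: [0.3769, -0.3309, 0.1018]
tool_rot: [[0.094, 0.996, 0.001], [0.996, -0.094, -0.001], [-0.001, 0.001, -1.0]]
ft_force: [-0.4, 0.1, -3.1]
grip_width: 0.0349
gripper_force: 40.6
time_s: 18.42
position: [0.3767, -0.3308, 0.1007]
tool_rot: [[0.094, 0.996, 0.0], [0.996, -0.094, -0.0], [-0.0, 0.0, -1.0]]
ft_force: [-0.4, 0.4, -2.8]
grip_width: 0.0348
gripper_force: 40.6
```

```bash
python3 -m jog '[{"linear":[0,0,0.03],"roll":0},{"linear":[0,0,0.02],"roll":0},{"linear":[0,0,0.0],"roll":0},{"linear":[0,0,0.0],"roll":0}]'
python3 -m jog '[{"linear":[0,0,0.01],"roll":0},{"linear":[0,0,0.0],"roll":0},{"linear":[0,0,0.0],"roll":0}]'
```

```text
time_s: 18.75
position: [0.3767, -0.3307, 0.0985]
tool_rot: [[0.094, 0.996, -0.0], [0.996, -0.094, 0.0], [0.0, -0.0, -1.0]]
ft_force: [0.5, 0.7, -2.8]
grip_width: 0.035
gripper_force: 40.8
time_s: 19.0
position: [0.3767, -0.3308, 0.0983]
tool_rot: [[0.094, 0.996, 0.0], [0.996, -0.094, -0.0], [-0.0, 0.0, -1.0]]
ft_force: [-1.4, 1.0, 0.7]
grip_width: 0.035
gripper_force: 41.0
```

```bash
python3 -m jog '[{"linear":[0,0,0],"roll":0},{"linear":[0,0,0],"roll":0},{"linear":[0,0,0],"roll":0},{"linear":[0,0,0],"roll":0},{"linear":[0,0,-0.25],"roll":0},{"linear":[0,0,-0.6],"roll":0},{"linear":[0,0,-0.8],"roll":0},{"linear":[0,0,-0.9],"roll":0},{"linear":[0,0,-0.8],"roll":0},{"linear":[0,0,-0.5],"roll":0}]' 0.7 | head -2
python3 d.py 0.54 -0.11 0.25
```

```text
time_s: 19.83
position: [0.3771, -0.3311, 0.2557]
t 19.83 p [ 0.3771 -0.3311  0.2557] yaw 84.6 units [5.89 3.53 0.13]
```

```bash
python3 -m jog '[{"linear":[0.4,0.24,0],"roll":0},{"linear":[0.75,0.45,0],"roll":0},{"linear":[0.8,0.48,0],"roll":0},{"linear":[0.8,0.48,0],"roll":0},{"linear":[0.8,0.48,0],"roll":0},{"linear":[0.8,0.48,0],"roll":0},{"linear":[0.7,0.42,0],"roll":0},{"linear":[0.5,0.3,0],"roll":0},{"linear":[0.34,0.2,0],"roll":0},{"linear":[0,0,0],"roll":0},{"linear":[0,0,0],"roll":0},{"linear":[0,0,0],"roll":0}]' 1 | head -2
python3 - <<'E'
from h import *
c=optics.calibration('wrist');im=optics.get_image('wrist');np.savez('pics/w2.npz',im=im,**c)
im2=optics.get_image('side');np.save('pics/side2.npy',im2)
cv2.imwrite('pics/w2.png',np.hstack([im[:300,180:480],im2[130:430,100:400][:300]])[:,:,::-1])
for k in HUE:
    for b in blobs(mask(im,k),(180,5,430,260),100): print(k,b)
E
```

```text
time_s: 20.83
position: [0.5391, -0.1101, 0.2521]Traceback (most recent call last):
  File "<stdin>", line 4, in <module>
    return _nx.concatenate(arrs, 1, dtype=dtype, casting=casting)
           ~~~~~~~~~~~~~~~^^^^^^^^^^^^^^^^^^^^^^^^^^^^^^^^^^^^^^^
ValueError: all the input array dimensions except for the concatenation axis must match exactly, but along dimension 0, the array at index 0 has size 300 and the array at index 1 has size 290
```

```bash
python3 - <<'E'
from h import *
d=np.load('pics/w2.npz');im=d['im'];im2=np.load('pics/side2.npy')
cv2.imwrite('pics/w2.png',np.hstack([im[:290,150:480],im2[130:,100:400]])[:,:,::-1])
for k in HUE:
    for b in blobs(mask(im,k),(180,5,430,260),100): print(k,b)
E
```

```text
blue (np.int32(2239), [241, 151], [48, 49], [264.5, 174.7])
green (np.int32(2612), [240, 94], [51, 53], [264.4, 120.2])
red (np.int32(449), [303, 56], [38, 15], [321.8, 62.9])
red (np.int32(351), [296, 158], [35, 12], [312.6, 163.5])
```

View pics/w2.png

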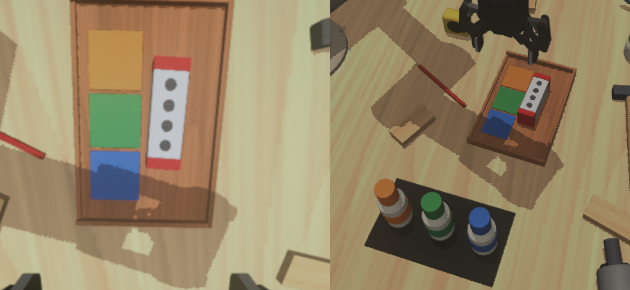

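All three bottles stand on the mat (side crop: orange 396,203; green 437,215; blue 481,231). In the wrist view the pads are free (orange 265,59; green 264,120; blue 264,175) and the jig is accessible.

```bash
python3 - <<'E'
from h import *
d=np.load('pics/w2.npz');im=d['im'];c={k:d[k] for k in('fov_y','cx','cy','T')};s=optics.calibration('side');im2=np.load('pics/side2.npy')
h=cv2.cvtColor(im,cv2.COLOR_RGB2HSV).astype(int)
mo=((h[...,0]>=14)&(h[...,0]<=22)&(h[...,1]>125)).astype(np.uint8);mo=cv2.morphologyEx(mo,cv2.MORPH_OPEN,np.ones((5,5)))
print(h[60,265],h[60,350],blobs(mo,(225,15,300,95),200))
W={'blue':(264.5,174.7),'green':(264.4,120.2),'orange':(265.3,59.5)}
for b in blobs(mo,(225,15,300,95),200): W['orange']=tuple(b[3]) if b[0]>1500 else W['orange']
S={}
h2=cv2.cvtColor(im2,cv2.COLOR_RGB2HSV).astype(int)
for k in('blue','green','orange'):
    m=mask(im2,k)
    if k=='orange': m=((h2[...,0]>=12)&(h2[...,0]<=22)&(h2[...,1]>150)).astype(np.uint8)
    B=blobs(m,(235,185,305,275),60); print(k,B)
    p=plane(c,W[k],.009);print(' pad',p.round(4)[:2])
    if B:
        q=max(B)[3]; print('  side',plane(s,q,.009).round(4)[:2],'tri',[x.round(4) for x in tri([(c,W[k]),(s,q)])])
# jig silver+red
m=((h[...,1]<60)&(h[...,2]>120)).astype(np.uint8)|mask(im,'red')
m=cv2.morphologyEx(m,cv2.MORPH_CLOSE,np.ones((9,9)));z=np.zeros_like(m);z[45:180,285:350]=m[45:180,285:350]
ct=max(cv2.findContours(z,0,1)[0],key=cv2.contourArea);box=cv2.boxPoints(cv2.minAreaRect(ct));print('ap',cv2.approxPolyDP(ct,5,True)[:,0].tolist())
P=np.array([plane(c,q,.05)[:2] for q in box]);print('jig box',P.round(4).tolist(),P.mean(0))
H=np.array([plane(c,q,.05)[:2] for q in [(320,85),(319,105),(317,126),(315,146)]]);print('holes',H.mean(0),np.degrees(np.arctan2(*(H[0]-H[3])[::-1])))
E
python3 d.py 0.5795 -0.036 0.2
```

```text
[ 18 150 189] [ 12 124 171] [(np.int32(3297), [237, 30], [56, 61], [264.8, 59.7])]
blue [(np.int32(643), [251, 240], [35, 29], [268.0, 253.8])]
 pad [ 0.5148 -0.0978]
  side [ 0.5155 -0.0993] tri [array([ 0.5149, -0.0981,  0.0069]), np.float64(0.0002)]
green [(np.int32(586), [262, 217], [33, 28], [277.7, 230.1])]
 pad [ 0.5219 -0.0348]
  side [ 0.5225 -0.0359] tri [array([ 0.522 , -0.0348,  0.0072]), np.float64(0.0002)]
orange [(np.int32(563), [271, 195], [33, 27], [287.1, 207.6])]
 pad [0.5296 0.0283]
  side [0.53   0.0286] tri [array([0.5299, 0.0283, 0.0093]), np.float64(0.0002)]
ap [[306, 56], [297, 150], [285, 151], [296, 155], [297, 167], [329, 169], [340, 59]]
jig box [[0.5395, -0.0835], [0.5622, 0.0244], [0.6061, 0.0157], [0.5879, -0.0936]] [ 0.57391851 -0.03423811]
holes [ 0.5796258  -0.03588664] 81.3642583578981
t 20.93 p [ 0.539  -0.1104  0.2522] yaw 84.51 units [1.95 0.83 1.3 ]
```

```bash
python3 -m jog '[{"linear":[0,0,0],"roll":0.6},{"linear":[0.4,0.2,0.3],"roll":0},{"linear":[0.6,0.3,0.7],"roll":0},{"linear":[0.6,0.3,0.9],"roll":0},{"linear":[0.3,0.1,0.9],"roll":0},{"linear":[0,0,0.7],"roll":0},{"linear":[0,0,0],"roll":0},{"linear":[0,0,0],"roll":0}]' 0.36
python3 d.py 0.5796 -0.0358 0.014
```

```text
time_s: 21.6
position: [0.5848, -0.0419, 0.1146]
tool_rot: [[0.147, 0.989, -0.002], [0.989, -0.147, 0.0], [0.0, -0.002, -1.0]]
ft_force: [-0.4, 0.4, 1.5]
grip_width: 0.0578
gripper_force: 0.0
t 21.6 p [ 0.5848 -0.0419  0.1146] yaw 81.54 units [ 0.13 -0.15  2.52]
```

```bash
python3 -m jog '[{"linear":[0.13,-0.14,0],"roll":0},{"linear":[0,0,0.4],"roll":0},{"linear":[0,0,0.5],"roll":0},{"linear":[0,0,0.5],"roll":0},{"linear":[0,0,0.5],"roll":0},{"linear":[0,0,0.35],"roll":0},{"linear":[0,0,0.2],"roll":0},{"linear":[0,0,0],"roll":0},{"linear":[0,0,0],"roll":0}]'
python3 d.py 0.5796 -0.0358 0.014
```

```text
time_s: 22.35
position: [0.5811, -0.0356, 0.0183]
tool_rot: [[0.147, 0.989, 0.002], [0.989, -0.147, -0.001], [-0.0, 0.002, -1.0]]
ft_force: [0.2, -0.6, 0.1]
grip_width: 0.058
gripper_force: 0.0
t 22.35 p [ 0.5811 -0.0356  0.0183] yaw 81.57 units [-0.01 -0.04  0.11]
```

```bash
python3 -m jog '[{"linear":[0,-0.03,0],"roll":0},{"linear":[0,0,0],"roll":0},{"linear":[0,0,0],"roll":0},{"linear":[0,0,0],"roll":0},{"linear":[0,0,0],"roll":0},{"linear":[0,0,0],"roll":0},{"linear":[0,0,0],"roll":0},{"linear":[0,0,0],"roll":0},{"linear":[0,0,0],"roll":0},{"linear":[0,0,0],"roll":0}]' -1 60
python3 d.py 0.5796 -0.0358 0.19
```

```text
time_s: 23.18
position: [0.5799, -0.0353, 0.0183]
tool_rot: [[0.146, 0.989, 0.003], [0.989, -0.146, -0.001], [-0.0, 0.003, -1.0]]
ft_force: [-1.2, 0.8, 6.5]
grip_width: 0.0348
gripper_force: 61.3
t 23.18 p [ 0.5799 -0.0353  0.0183] yaw 81.59 units [-0.02  0.01 -4.29]
```

```bash
python3 -m jog '[{"linear":[0,0,-0.3],"roll":0},{"linear":[0,0,-0.5],"roll":0},{"linear":[0,0,-0.7],"roll":0},{"linear":[0,0,-0.8],"roll":0},{"linear":[0,0,-0.8],"roll":0},{"linear":[0,0,-0.8],"roll":-0.4},{"linear":[0,0,-0.8],"roll":-0.4},{"linear":[0,0,-0.6],"roll":-0.5},{"linear":[0,0,-0.4],"roll":-0.5},{"linear":[0,0,-0.1],"roll":-0.5},{"linear":[0,0,0],"roll":-0.48},{"linear":[0,0,0],"roll":0}]'
python3 d.py 0.466 0.225 0.25
```

```text
time_s: 24.18
position: [0.5788, -0.0349, 0.249]
tool_rot: [[-0.097, 0.995, -0.0], [0.995, 0.097, 0.0], [0.0, -0.0, -1.0]]
ft_force: [0.3, 0.7, -5.3]
grip_width: 0.0359
gripper_force: 60.9
t 24.18 p [ 0.5788 -0.0349  0.249 ] yaw 95.58 units [ 6.74 -2.17 -0.02]
```

```bash
python3 -m jog '[{"linear":[0.3,-0.1,0],"roll":0},{"linear":[0.6,-0.2,0],"roll":0},{"linear":[0.8,-0.26,0],"roll":0},{"linear":[0.8,-0.26,0],"roll":0},{"linear":[0.8,-0.26,0],"roll":0},{"linear":[0.8,-0.26,0],"roll":0},{"linear":[0.8,-0.25,0],"roll":0},{"linear":[0.8,-0.25,0],"roll":0},{"linear":[0.6,-0.2,0],"roll":0},{"linear":[0.3,-0.1,0],"roll":0},{"linear":[0.14,-0.03,0],"roll":0},{"linear":[0,0,0],"roll":0}]' >/dev/null
python3 -m jog '[{"linear":[0,0,0],"roll":0},{"linear":[0,0,0],"roll":0}]'
python3 - <<'E'
from h import *
c=optics.calibration('wrist');s=env.observe();im=optics.get_image('wrist');np.savez('pics/w3.npz',im=im,**c)
cv2.imwrite('pics/w3.png',im[:,:,::-1])
E
```

```text
time_s: 25.35
position: [0.4675, 0.224, 0.2486]
tool_rot: [[-0.094, 0.996, -0.0], [0.996, 0.094, -0.0], [-0.0, -0.0, -1.0]]
ft_force: [0.5, 0.5, -4.9]
grip_width: 0.0353
gripper_force: 60.8
```

View pics/w3.png

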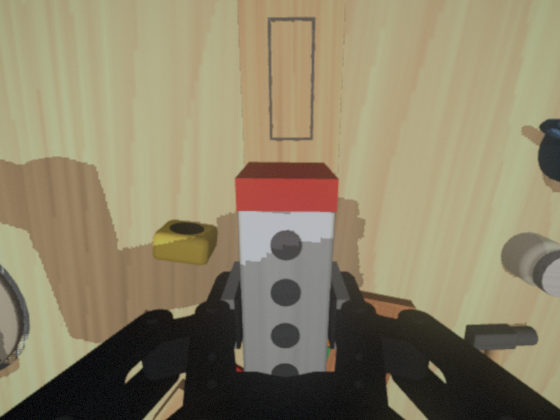

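The view shows the outline (corners about 269,18 to 313,139) and the held jig (top front edge about 237–337 at row 178, holes at 286,244 / 286,292 / 285,335).

```bash
python3 - <<'E'
from h import *
d=np.load('pics/w3.npz');im=d['im'];c={k:d[k] for k in('fov_y','cx','cy','T')}
g=cv2.cvtColor(im,cv2.COLOR_RGB2GRAY)
roi=g[5:152,250:335];bg=cv2.medianBlur(roi,31);m=((bg.astype(int)-roi)>35).astype(np.uint8)
cs,hi=cv2.findContours(m,cv2.RETR_CCOMP,cv2.CHAIN_APPROX_NONE)
def an(P,t):
    P=P.astype(np.float32);(q,wh,a)=cv2.minAreaRect(P*1000);b=cv2.boxPoints((q,wh,a))/1000
    e=max([b[1]-b[0],b[2]-b[1]],key=np.linalg.norm);print(t,'c',(np.array(q)/1000).round(4),'wh',(np.array(wh)).round(1),'yaw',(np.degrees(np.arctan2(e[1],e[0]))%180).round(2))
for i in sorted(range(len(cs)),key=lambda i:-cv2.contourArea(cs[i]))[:2]:
    uv=cs[i][:,0]+[250,5]
    an(np.array([plane(c,q,.0175)[:2] for q in uv]),'outline')
h=cv2.cvtColor(im,cv2.COLOR_RGB2HSV).astype(int)
# jig top edges: rows 180..260, strongest gradients
gx=cv2.Sobel(cv2.GaussianBlur(im[...,0],(3,3),0),cv2.CV_32F,1,0)
z=.2486+.0317
L=[];R=[]
red=mask(im,'red')
for r in range(182,208,2):
    xs=np.nonzero(red[r,220:350])[0]+220;L.append(plane(c,(xs.min()-.5,r),z)[:2]);R.append(plane(c,(xs.max()+.5,r),z)[:2])
    if r in(182,206):print(r,xs.min(),xs.max())
L=np.array(L);R=np.array(R);print('mid front',((L+R)/2).mean(0),'width',np.linalg.norm(R-L,axis=1).mean())
print('redrows',np.nonzero(red[150:220,287])[0][[0,-1]]+150,h[168,287],h[190,287])
H=np.array([plane(c,q,z)[:2] for q in [(286.5,244.5),(286,292),(285,335)]]);print(H.round(4),np.linalg.norm(np.diff(H,axis=0),axis=1),np.degrees(np.arctan2(*(H[0]-H[2])[::-1])))
T=c['T'];print('front edge pts',plane(c,(237,178),z),plane(c,(337,178),z)); s=env.observe();print(s['position'],c['T'][:3,3])
E
```

```text
outline c [0.4628 0.3373] wh [ 48.7 123. ] yaw 95.66
outline c [0.4628 0.3375] wh [ 45.9 119. ] yaw 95.57
182 236 337
206 237 336
mid front [0.46295695 0.27351319] width 0.035663775984209875
redrows [178 210] [  6 149 101] [  2 162 178]
[[0.4649 0.2544]
 [0.4666 0.2346]
 [0.468  0.2148]] [0.01991142 0.01982019] 94.58728463627335
front edge pts [0.44533915 0.27759703 0.2803    ] [0.4799927  0.28086925 0.2803    ]
[0.4675247  0.22398076 0.24857591] [0.46015782 0.29886636 0.39005698]
```

```bash
python3 d.py 0.4636 0.338 0.060
python3 -m jog '[{"linear":[0.3,0.02,0],"roll":0},{"linear":[0.6,0.04,0],"roll":0},{"linear":[0.7,0.05,0.3],"roll":0},{"linear":[0.6,0.04,0.6],"roll":0},{"linear":[0.4,0.02,0.8],"roll":0},{"linear":[0.24,0,0.8],"roll":0},{"linear":[0,0,0.8],"roll":0},{"linear":[0,0,0.7],"roll":0},{"linear":[0,0,0.4],"roll":0},{"linear":[0,0,0.2],"roll":0},{"linear":[0,0,0],"roll":0},{"linear":[0,0,0],"roll":0}]'
python3 d.py 0.4636 0.338 0.0305
```

```text
t 25.4 p [0.4675 0.224  0.2486] yaw 95.39 units [2.85 0.17 4.71]
time_s: 26.4
position: [0.4636, 0.3389, 0.0654]
tool_rot: [[-0.095, 0.995, 0.001], [0.995, 0.095, 0.001], [0.0, 0.001, -1.0]]
ft_force: [0.2, -0.2, -4.6]
grip_width: 0.0354
gripper_force: 60.6
t 26.4 p [0.4636 0.3389 0.0654] yaw 95.46 units [-0.02 -0.    0.87]
```

```bash
python3 -m jog '[{"linear":[0,0,0.2],"roll":0},{"linear":[-0.01,0,0.3],"roll":0},{"linear":[0,0,0.2],"roll":0},{"linear":[0,0,0.06],"roll":0},{"linear":[0,0,0],"roll":0},{"linear":[0,0,0],"roll":0},{"linear":[0,0,0],"roll":0}]'
python3 d.py 0.4636 0.338 0.0303
```

```text
time_s: 26.98
position: [0.4633, 0.3385, 0.035]
tool_rot: [[-0.096, 0.995, 0.001], [0.995, 0.096, 0.001], [0.0, 0.001, -1.0]]
ft_force: [-0.3, 0.1, -4.7]
grip_width: 0.035
gripper_force: 60.8
t 26.98 p [0.4633 0.3385 0.035 ] yaw 95.49 units [-0.01  0.01  0.12]
```

```bash
python3 -m jog '[{"linear":[0,0,0.05],"roll":0},{"linear":[0,0,0.05],"roll":0},{"linear":[0,0,0],"roll":0},{"linear":[0,0,0],"roll":0}]'
python3 -m jog '[{"linear":[0,0,0.02],"roll":0},{"linear":[0,0,0],"roll":0},{"linear":[0,0,0],"roll":0}]'
```

```text
time_s: 27.32
position: [0.463, 0.3384, 0.0304]
tool_rot: [[-0.096, 0.995, 0.0], [0.995, 0.096, 0.0], [0.0, 0.0, -1.0]]
ft_force: [-1.3, 0.3, -3.9]
grip_width: 0.0351
gripper_force: 60.9
time_s: 27.57
position: [0.463, 0.3384, 0.0303]
tool_rot: [[-0.096, 0.995, 0.001], [0.995, 0.096, 0.0], [0.0, 0.001, -1.0]]
ft_force: [-2.2, -0.8, 6.2]
grip_width: 0.0353
gripper_force: 61.9
```

```bash
python3 -m jog '[{"linear":[0,0,-0.02],"roll":0},{"linear":[0,0,0],"roll":0},{"linear":[0,0,0],"roll":0},{"linear":[0,0,0],"roll":0},{"linear":[0,0,-0.2],"roll":0},{"linear":[0,0,-0.4],"roll":0},{"linear":[0,0,-0.6],"roll":0},{"linear":[0,0,-0.7],"roll":0},{"linear":[-0.3,0,-0.8],"roll":0},{"linear":[-0.5,0,-0.8],"roll":0},{"linear":[-0.6,0,-0.8],"roll":0},{"linear":[-0.6,0,-0.6],"roll":0}]' 0.36 >/dev/null
python3 -m jog '[{"linear":[-0.5,0,-0.4],"roll":0},{"linear":[-0.3,0,-0.2],"roll":0},{"linear":[0,0,0],"roll":0},{"linear":[0,0,0],"roll":0}]' 0.7
python3 - <<'E'
from h import *
c=optics.calibration('wrist');im=optics.get_image('wrist');np.savez('pics/w4.npz',im=im,**c)
a=optics.get_image('scene');b=optics.get_image('side')
R=lambda x:cv2.resize(x,(400,300),interpolation=cv2.INTER_CUBIC)
o=np.vstack([np.hstack([R(im[0:210,160:440]),R(a[255:375,375:535])]),np.hstack([R(b[70:160,240:360]),R(a)])])
cv2.imwrite('pics/w4.png',o[:,:,::-1])
E
```

```text
time_s: 28.9
position: [0.4735, 0.2268, 0.25]
tool_rot: [[-0.095, 0.996, -0.0], [0.996, 0.095, 0.0], [0.0, -0.0, -1.0]]
ft_force: [-0.3, -0.0, 0.6]
grip_width: 0.0727
gripper_force: 0.0
```

View pics/w4.png

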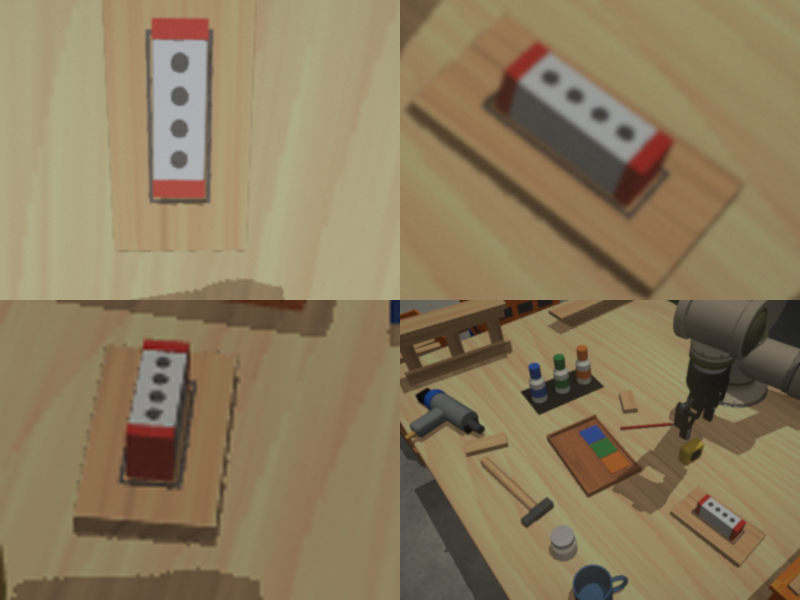

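Every view shows the jig within the outline: wrist crop jig 152–210 × 18–198, outline visible at the left and bottom edges. I'll check the margins in numbers.

```bash
python3 - <<'E'
from h import *
d=np.load('pics/w4.npz');im=d['im'];c={k:d[k] for k in('fov_y','cx','cy','T')}
h=cv2.cvtColor(im,cv2.COLOR_RGB2HSV).astype(int)
m=((h[...,1]<45)&(h[...,2]>130)).astype(np.uint8)|mask(im,'red');z=np.zeros_like(m);z[5:145,255:320]=m[5:145,255:320]
z=cv2.morphologyEx(z,cv2.MORPH_OPEN,np.ones((3,3)));z=cv2.morphologyEx(z,cv2.MORPH_CLOSE,np.ones((15,15)))
ct=max(cv2.findContours(z,0,1)[0],key=cv2.contourArea)
P=np.array([plane(c,q,.062)[:2]*1000 for q in ct[:,0]],np.float32);q,wh,a=cv2.minAreaRect(P);print('jig',q,wh,a)
# crop (400x300 from 280x210): holes
H=np.array([plane(c,(160+u*.7,v*.7),.062)[:2] for u,v in [(179,63),(179,96),(179,128),(179,160)]]);print('holes',H.mean(0),np.degrees(np.arctan2(*(H[0]-H[3])[::-1])))
# outline outer line corners visible in crop
for u,v in [(147,31),(151,201),(209,202)]: print('oc',plane(c,(160+u*.7,v*.7),.0175)[:2].round(4))
E
python3 d.py 0.3767 -0.3308 0.25
```

```text
jig (462.6089172363281, 338.3497009277344) (35.782188415527344, 109.05923461914062) 4.997035503387451
holes [0.46273264 0.33800495] 95.44632285932245
oc [0.434 0.395]
oc [0.4461 0.2756]
oc [0.4925 0.2792]
t 29.05 p [0.4731 0.2276 0.2491] yaw 95.55 units [-1.366e+01 -3.750e+00 -1.000e-02]
```

Jig is centred within 1 mm of the outline. Now back to the orange bottle.

```bash
python3 -m jog '[{"linear":[0,0,0],"roll":0.7},{"linear":[0,0,0],"roll":0.8},{"linear":[0,0,0],"roll":0.69},{"linear":[-0.4,-0.03,0],"roll":0},{"linear":[-0.8,-0.06,0],"roll":0},{"linear":[-0.9,-0.07,0],"roll":0},{"linear":[-0.9,-0.07,0],"roll":0},{"linear":[-0.9,-0.07,0],"roll":0},{"linear":[-0.9,-0.07,0],"roll":0},{"linear":[-0.9,-0.07,0],"roll":0},{"linear":[-0.9,-0.07,0],"roll":0},{"linear":[-0.9,-0.07,0],"roll":0}]' 0.7 >/dev/null
python3 -m jog '[{"linear":[-0.9,-0.07,0],"roll":0},{"linear":[-0.9,-0.07,0],"roll":0},{"linear":[-0.9,-0.07,0],"roll":0},{"linear":[-0.9,-0.07,0],"roll":0},{"linear":[-0.9,-0.07,0],"roll":0},{"linear":[-0.8,-0.06,0],"roll":0},{"linear":[-0.6,-0.05,0],"roll":0},{"linear":[-0.4,-0.03,0],"roll":0},{"linear":[-0.2,-0.02,0],"roll":0},{"linear":[0,0,0],"roll":0},{"linear":[0,0,0],"roll":0}]'
python3 d.py 0.3767 -0.3308 0.0983
```

```text
time_s: 30.97
position: [0.3773, -0.3255, 0.25]
tool_rot: [[0.094, 0.996, -0.0], [0.996, -0.094, 0.001], [0.001, -0.0, -1.0]]
ft_force: [-0.9, 1.3, 0.0]
grip_width: 0.0723
gripper_force: 0.0
t 30.97 p [ 0.3773 -0.3255  0.25  ] yaw 84.58 units [-0.14 -0.    3.79]
```

```bash
python3 -m jog '[{"linear":[-0.14,0,0.3],"roll":0},{"linear":[0,0,0.6],"roll":0},{"linear":[0,0,0.8],"roll":0},{"linear":[0,0,0.7],"roll":0},{"linear":[0,0,0.6],"roll":0},{"linear":[0,0,0.4],"roll":0},{"linear":[0,0,0.3],"roll":0},{"linear":[0,0,0.1],"roll":0},{"linear":[0,0,0],"roll":0},{"linear":[0,0,0],"roll":0}]'
python3 -m jog '[{"linear":[0,0,0],"roll":0},{"linear":[0,0,0],"roll":0},{"linear":[0,0,0],"roll":0},{"linear":[0,0,0],"roll":0},{"linear":[0,0,0],"roll":0},{"linear":[0,0,0],"roll":0},{"linear":[0,0,0],"roll":0},{"linear":[0,0,0],"roll":0},{"linear":[0,0,0],"roll":0},{"linear":[0,0,0],"roll":0}]' -1 40
python3 d.py 0.5298 0.0283 0.106
```

```text
time_s: 31.8
position: [0.3769, -0.3316, 0.0991]
tool_rot: [[0.094, 0.996, 0.001], [0.996, -0.094, -0.001], [-0.001, 0.001, -1.0]]
ft_force: [0.6, 0.1, 1.0]
grip_width: 0.0725
gripper_force: 0.0
time_s: 32.63
position: [0.3766, -0.3323, 0.0991]
tool_rot: [[0.095, 0.995, 0.001], [0.995, -0.095, -0.001], [-0.001, 0.001, -1.0]]
ft_force: [0.2, 0.9, 5.9]
grip_width: 0.0353
gripper_force: 39.6
t 32.63 p [ 0.3766 -0.3323  0.0991] yaw 84.54 units [ 9.34  2.96 -0.18]
```

```bash
python3 -m jog '[{"linear":[0,0,-0.3],"roll":0},{"linear":[0,0,-0.5],"roll":0},{"linear":[0,0,-0.6],"roll":0},{"linear":[0,0,-0.45],"roll":0},{"linear":[0.3,0.09,0],"roll":0},{"linear":[0.6,0.19,0],"roll":0},{"linear":[0.8,0.26,0],"roll":0},{"linear":[0.8,0.26,0],"roll":0},{"linear":[0.8,0.26,0],"roll":0},{"linear":[0.8,0.26,0],"roll":0},{"linear":[0.8,0.25,0],"roll":0},{"linear":[0.8,0.25,0],"roll":0}]' >/dev/null
python3 -m jog '[{"linear":[0.8,0.25,0],"roll":0},{"linear":[0.8,0.25,0],"roll":0},{"linear":[0.8,0.25,0],"roll":0},{"linear":[0.6,0.19,0],"roll":0},{"linear":[0.4,0.13,0],"roll":0},{"linear":[0,0,0.1],"roll":0},{"linear":[0,0,0.4],"roll":0},{"linear":[0,0,0.5],"roll":0},{"linear":[0,0,0.3],"roll":0},{"linear":[0,0,0.1],"roll":0},{"linear":[0,0,0],"roll":0},{"linear":[0,0,0],"roll":0}]'
python3 d.py 0.5292 0.0268 0.1051
```

```text
time_s: 34.63
position: [0.526, 0.0192, 0.1164]
tool_rot: [[0.095, 0.995, -0.0], [0.995, -0.095, 0.0], [-0.0, -0.0, -1.0]]
ft_force: [-0.1, -0.3, -2.7]
grip_width: 0.0348
gripper_force: 40.5
t 34.63 p [0.526  0.0192 0.1164] yaw 84.52 units [0.2  0.06 0.28]
```

```bash
python3 -m jog '[{"linear":[0.12,0.03,0],"roll":0},{"linear":[0.08,0.03,0],"roll":0},{"linear":[0,0,0.1],"roll":0},{"linear":[0,0,0.1],"roll":0},{"linear":[0,0,0.05],"roll":0},{"linear":[0,0,0],"roll":0},{"linear":[0,0,0],"roll":0}]'
python3 -m jog '[{"linear":[0,0,0.02],"roll":0},{"linear":[0,0,0],"roll":0},{"linear":[0,0,0],"roll":0}]'
```

```text
time_s: 35.22
position: [0.5292, 0.027, 0.1061]
tool_rot: [[0.095, 0.995, -0.0], [0.995, -0.095, 0.0], [0.0, -0.0, -1.0]]
ft_force: [-0.4, 0.1, -3.7]
grip_width: 0.0348
gripper_force: 40.5
time_s: 35.47
position: [0.5293, 0.027, 0.1056]
tool_rot: [[0.095, 0.995, 0.0], [0.995, -0.095, 0.0], [0.0, 0.0, -1.0]]
ft_force: [-1.2, 0.1, -2.7]
grip_width: 0.0351
gripper_force: 40.5
```

```bash
python3 -m jog '[{"linear":[0,0,0.02],"roll":0},{"linear":[0,0,0],"roll":0},{"linear":[0,0,0],"roll":0}]'
python3 -m jog '[{"linear":[0,0,0],"roll":0},{"linear":[0,0,0],"roll":0},{"linear":[0,0,0],"roll":0},{"linear":[0,0,0],"roll":0},{"linear":[0,0,-0.25],"roll":0},{"linear":[0,0,-0.5],"roll":0},{"linear":[0,0,-0.5],"roll":0},{"linear":[0,0,-0.5],"roll":0}]' 0.7
python3 d.py 0.4618 -0.3377 0.0995
```

```text
time_s: 35.72
position: [0.5294, 0.027, 0.1051]
tool_rot: [[0.095, 0.995, 0.001], [0.995, -0.095, -0.0], [-0.0, 0.001, -1.0]]
ft_force: [-1.1, 0.4, 3.0]
grip_width: 0.0354
gripper_force: 41.1
time_s: 36.38
position: [0.5292, 0.0271, 0.1755]
tool_rot: [[0.095, 0.995, -0.0], [0.995, -0.095, 0.0], [0.0, -0.0, -1.0]]
ft_force: [0.0, -0.4, 0.3]
grip_width: 0.0723
gripper_force: 0.0
t 36.38 p [0.5292 0.0271 0.1755] yaw 84.54 units [-9.24 -0.81  1.9 ]
```

```bash
python3 -m jog '[{"linear":[-0.4,-0.03,0],"roll":0},{"linear":[-0.84,-0.07,0],"roll":0},{"linear":[-0.9,-0.08,0],"roll":0},{"linear":[-0.9,-0.08,0],"roll":0},{"linear":[-0.9,-0.08,0],"roll":0},{"linear":[-0.9,-0.08,0],"roll":0},{"linear":[-0.9,-0.08,0],"roll":0},{"linear":[-0.9,-0.08,0],"roll":0},{"linear":[-0.9,-0.08,0],"roll":0},{"linear":[-0.8,-0.07,0],"roll":0},{"linear":[-0.6,-0.05,0],"roll":0},{"linear":[-0.3,-0.03,0],"roll":0}]' >/dev/null
python3 -m jog '[{"linear":[0,0,0],"roll":0},{"linear":[0,0,0],"roll":0}]' >/dev/null; python3 d.py 0.4618 -0.3377 0.0995
```

```text
t 37.55 p [ 0.4619 -0.3371  0.1745] yaw 84.52 units [-0.02  0.    1.87]
```

```bash
python3 -m jog '[{"linear":[-0.02,0,0.3],"roll":0},{"linear":[0,0,0.5],"roll":0},{"linear":[0,0,0.5],"roll":0},{"linear":[0,0,0.4],"roll":0},{"linear":[0,0,0.17],"roll":0},{"linear":[0,0,0],"roll":0},{"linear":[0,0,0],"roll":0}]'
python3 -m jog '[{"linear":[0,0,0],"roll":0},{"linear":[0,0,0],"roll":0},{"linear":[0,0,0],"roll":0},{"linear":[0,0,0],"roll":0},{"linear":[0,0,0],"roll":0},{"linear":[0,0,0],"roll":0},{"linear":[0,0,0],"roll":0},{"linear":[0,0,0],"roll":0},{"linear":[0,0,0],"roll":0},{"linear":[0,0,0],"roll":0}]' -1 40
python3 d.py 0.5219 -0.0348 0.105
```

```text
time_s: 38.13
position: [0.4623, -0.3378, 0.1006]
tool_rot: [[0.094, 0.996, 0.0], [0.996, -0.094, -0.0], [-0.0, 0.0, -1.0]]
ft_force: [-0.4, 0.2, -0.1]
grip_width: 0.0729
gripper_force: 0.0
time_s: 38.97
position: [0.462, -0.3389, 0.1009]
tool_rot: [[0.095, 0.995, 0.001], [0.995, -0.095, -0.001], [-0.001, 0.001, -1.0]]
ft_force: [-2.1, 2.0, 7.2]
grip_width: 0.035
gripper_force: 39.6
t 38.97 p [ 0.462  -0.3389  0.1009] yaw 84.54 units [ 7.71  0.77 -0.11]
```

```bash
python3 -m jog '[{"linear":[0,0,-0.3],"roll":0},{"linear":[0,0,-0.5],"roll":0},{"linear":[0,0,-0.6],"roll":0},{"linear":[0,0,-0.4],"roll":0},{"linear":[0.3,0.03,0],"roll":0},{"linear":[0.6,0.06,0],"roll":0},{"linear":[0.8,0.08,0],"roll":0},{"linear":[0.8,0.08,0],"roll":0},{"linear":[0.8,0.08,0],"roll":0},{"linear":[0.8,0.08,0],"roll":0},{"linear":[0.8,0.08,0],"roll":0},{"linear":[0.8,0.08,0],"roll":0}]' >/dev/null
python3 -m jog '[{"linear":[0.8,0.08,0],"roll":0},{"linear":[0.6,0.06,0],"roll":0},{"linear":[0.4,0.04,0],"roll":0},{"linear":[0.19,0.02,0],"roll":0},{"linear":[0,0,0],"roll":0},{"linear":[0,0,0],"roll":0},{"linear":[0,0,0],"roll":0}]' >/dev/null
python3 d.py 0.5217 -0.0356 0.1069
```

```text
t 40.55 p [ 0.5214 -0.0361  0.1715] yaw 84.49 units [0.01 0.01 1.62]
```

```bash
python3 -m jog '[{"linear":[0.01,0.01,0.2],"roll":0},{"linear":[0,0,0.4],"roll":0},{"linear":[0,0,0.4],"roll":0},{"linear":[0,0,0.3],"roll":0},{"linear":[0,0,0.2],"roll":0},{"linear":[0,0,0.06],"roll":0},{"linear":[0,0,0],"roll":0},{"linear":[0,0,0],"roll":0}]'
python3 -m jog '[{"linear":[0,0,0.03],"roll":0},{"linear":[0,0,0],"roll":0},{"linear":[0,0,0],"roll":0}]'
```

```text
time_s: 41.22
position: [0.5224, -0.0353, 0.1099]
tool_rot: [[0.095, 0.995, 0.001], [0.995, -0.095, -0.0], [-0.0, 0.001, -1.0]]
ft_force: [-0.6, 0.5, -1.9]
grip_width: 0.0349
gripper_force: 40.4
time_s: 41.47
position: [0.5223, -0.035, 0.1087]
tool_rot: [[0.095, 0.995, 0.001], [0.995, -0.095, -0.0], [-0.0, 0.001, -1.0]]
ft_force: [-0.7, 0.5, -1.9]
grip_width: 0.0349
gripper_force: 40.4
```

```bash
python3 -m jog '[{"linear":[0,0,0.03],"roll":0},{"linear":[0,0,0],"roll":0},{"linear":[0,0,0],"roll":0}]' | sed -n 2,4p
python3 -m jog '[{"linear":[0,0,0.02],"roll":0},{"linear":[0,0,0],"roll":0},{"linear":[0,0,0],"roll":0}]' | sed -n 2,4p
```

```text
position: [0.5221, -0.0349, 0.1071]
tool_rot: [[0.095, 0.995, 0.0], [0.995, -0.095, -0.0], [-0.0, 0.0, -1.0]]
ft_force: [0.5, -0.1, -2.4]
position: [0.5223, -0.035, 0.1069]
tool_rot: [[0.095, 0.995, 0.001], [0.995, -0.095, -0.0], [-0.0, 0.001, -1.0]]
ft_force: [-2.0, 0.3, 5.5]
```

Contact, so release and go for blue.

```bash
python3 -m jog '[{"linear":[0,0,0],"roll":0},{"linear":[0,0,0],"roll":0},{"linear":[0,0,0],"roll":0},{"linear":[0,0,0],"roll":0},{"linear":[0,0,-0.25],"roll":0},{"linear":[0,0,-0.5],"roll":0},{"linear":[0,0,-0.5],"roll":0},{"linear":[0,0,-0.4],"roll":0}]' 0.7 >/dev/null
python3 d.py 0.5478 -0.345 0.101
python3 -m jog '[{"linear":[-0.4,0.07,0],"roll":0},{"linear":[-0.8,0.14,0],"roll":0},{"linear":[-0.8,0.15,0],"roll":0},{"linear":[-0.8,0.15,0],"roll":0},{"linear":[-0.8,0.15,0],"roll":0},{"linear":[-0.8,0.15,0],"roll":0},{"linear":[-0.8,0.15,0],"roll":0},{"linear":[-0.8,0.15,0],"roll":0},{"linear":[-0.8,0.14,0],"roll":0},{"linear":[-0.6,0.1,0],"roll":0},{"linear":[-0.25,0.05,0],"roll":0},{"linear":[0,0,0],"roll":0}]' >/dev/null
python3 -m jog '[{"linear":[0,0,0],"roll":0},{"linear":[0,0,0],"roll":0}]' >/dev/null
python3 d.py 0.5478 -0.345 0.101
```

```text
t 42.63 p [ 0.5223 -0.035   0.1735] yaw 84.54 units [-7.65  1.37  1.82]
t 43.8 p [ 0.5489 -0.3434  0.1724] yaw 84.61 units [-0.04 -0.02  1.78]
```

```bash
python3 -m jog '[{"linear":[-0.03,-0.02,0.3],"roll":0},{"linear":[0,0,0.5],"roll":0},{"linear":[0,0,0.5],"roll":0},{"linear":[0,0,0.35],"roll":0},{"linear":[0,0,0.13],"roll":0},{"linear":[0,0,0],"roll":0},{"linear":[0,0,0],"roll":0}]'|sed -n 2,4p
python3 -m jog '[{"linear":[0,0,0],"roll":0},{"linear":[0,0,0],"roll":0},{"linear":[0,0,0],"roll":0},{"linear":[0,0,0],"roll":0},{"linear":[0,0,0],"roll":0},{"linear":[0,0,0],"roll":0},{"linear":[0,0,0],"roll":0},{"linear":[0,0,0],"roll":0},{"linear":[0,0,0],"roll":0},{"linear":[0,0,0],"roll":0}]' -1 40
python3 d.py 0.515 -0.0985 0.107
```

```text
position: [0.5483, -0.3454, 0.102]
tool_rot: [[0.094, 0.996, 0.001], [0.996, -0.094, -0.001], [-0.001, 0.001, -1.0]]
ft_force: [0.3, 0.1, -0.1]
time_s: 45.22
position: [0.5479, -0.3463, 0.1021]
tool_rot: [[0.095, 0.995, 0.001], [0.995, -0.095, -0.001], [-0.001, 0.001, -1.0]]
ft_force: [-1.9, -0.3, 5.6]
grip_width: 0.035
gripper_force: 39.8
t 45.22 p [ 0.5479 -0.3463  0.1021] yaw 84.53 units [ 6.09 -1.41 -0.13]
```

```bash
python3 -m jog '[{"linear":[0,0,-0.3],"roll":0},{"linear":[0,0,-0.5],"roll":0},{"linear":[0,0,-0.6],"roll":0},{"linear":[0,0,-0.4],"roll":0},{"linear":[0.3,-0.07,0],"roll":0},{"linear":[0.55,-0.13,0],"roll":0},{"linear":[0.7,-0.16,0],"roll":0},{"linear":[0.7,-0.16,0],"roll":0},{"linear":[0.7,-0.16,0],"roll":0},{"linear":[0.7,-0.16,0],"roll":0},{"linear":[0.7,-0.16,0],"roll":0},{"linear":[0.6,-0.16,0],"roll":0}]' >/dev/null
python3 -m jog '[{"linear":[0.5,-0.12,0],"roll":0},{"linear":[0.4,-0.09,0],"roll":0},{"linear":[0.21,-0.04,0],"roll":0},{"linear":[0,0,0],"roll":0},{"linear":[0,0,0],"roll":0},{"linear":[0,0,0],"roll":0}]' >/dev/null
python3 d.py 0.515 -0.0998 0.108
```

```text
t 46.72 p [ 0.515  -0.1002  0.173 ] yaw 84.5 units [ 0.01 -0.    1.63]
```

```bash
python3 -m jog '[{"linear":[0,0,0.2],"roll":0},{"linear":[0,0,0.4],"roll":0},{"linear":[0,0,0.4],"roll":0},{"linear":[0,0,0.3],"roll":0},{"linear":[0,0,0.2],"roll":0},{"linear":[0,0,0.06],"roll":0},{"linear":[0,0,0],"roll":0},{"linear":[0,0,0],"roll":0}]'|sed -n 2,4p
python3 -m jog '[{"linear":[0,0,0.03],"roll":0},{"linear":[0,0,0],"roll":0},{"linear":[0,0,0],"roll":0}]'|sed -n 2,4p
python3 -m jog '[{"linear":[0,0,0.01],"roll":0},{"linear":[0,0,0],"roll":0},{"linear":[0,0,0],"roll":0}]'|sed -n 2,4p
```

```text
position: [0.5151, -0.0997, 0.1111]
tool_rot: [[0.095, 0.995, 0.001], [0.995, -0.095, -0.0], [-0.0, 0.001, -1.0]]
ft_force: [1.2, -0.3, -2.2]
position: [0.5149, -0.0994, 0.1099]
tool_rot: [[0.095, 0.995, 0.001], [0.995, -0.095, -0.0], [-0.0, 0.001, -1.0]]
ft_force: [0.3, 0.3, -1.8]
position: [0.5148, -0.0993, 0.1092]
tool_rot: [[0.095, 0.995, 0.0], [0.995, -0.095, -0.0], [-0.0, 0.0, -1.0]]
ft_force: [-0.2, -0.4, -2.4]
```

```bash
python3 -m jog '[{"linear":[0,0,0.03],"roll":0},{"linear":[0,0,0],"roll":0},{"linear":[0,0,0],"roll":0}]'|sed -n 2,4p
python3 -m jog '[{"linear":[0,0,0.01],"roll":0},{"linear":[0,0,0],"roll":0},{"linear":[0,0,0],"roll":0}]'|sed -n 2,4p
```

```text
position: [0.5149, -0.0994, 0.1081]
tool_rot: [[0.095, 0.995, 0.0], [0.995, -0.095, -0.0], [-0.0, 0.0, -1.0]]
ft_force: [-0.5, -0.8, 1.0]
position: [0.5149, -0.0994, 0.1081]
tool_rot: [[0.095, 0.995, 0.001], [0.995, -0.095, -0.0], [-0.0, 0.001, -1.0]]
ft_force: [-1.3, 0.4, 5.1]
```

Release, lift and back off toward −y, then check with all cameras.

```bash
python3 -m jog '[{"linear":[0,0,0],"roll":0},{"linear":[0,0,0],"roll":0},{"linear":[0,0,0],"roll":0},{"linear":[0,0,0],"roll":0},{"linear":[0,0,-0.25],"roll":0},{"linear":[0,0,-0.5],"roll":0},{"linear":[0,0,-0.6],"roll":0},{"linear":[0,0,-0.7],"roll":0},{"linear":[0,0,-0.7],"roll":0},{"linear":[0,0,-0.5],"roll":0},{"linear":[-0.3,0,-0.3],"roll":0},{"linear":[-0.5,0,0],"roll":0}]' 0.7 >/dev/null
python3 -m jog '[{"linear":[-0.3,0,0],"roll":0},{"linear":[0,0,0],"roll":0},{"linear":[0,0,0],"roll":0},{"linear":[0,0,0],"roll":0}]' 
python3 - <<'E'
from h import *
c=optics.calibration('wrist');im=optics.get_image('wrist');np.savez('pics/w5.npz',im=im,**c)
a=optics.get_image('scene');b=optics.get_image('side')
R=lambda x:cv2.resize(x,(400,300),interpolation=cv2.INTER_CUBIC)
o=np.vstack([np.hstack([R(im[0:240,140:460]),R(a[120:270,200:400])]),np.hstack([R(b[150:300,200:400]),R(b)])])
cv2.imwrite('pics/w5.png',o[:,:,::-1])
E
```

```text
time_s: 49.72
position: [0.5104, -0.1426, 0.249]
tool_rot: [[0.095, 0.995, -0.001], [0.995, -0.095, 0.001], [0.001, -0.001, -1.0]]
ft_force: [-0.2, -0.2, 1.2]
grip_width: 0.0725
gripper_force: 0.0
```

View pics/w5.png

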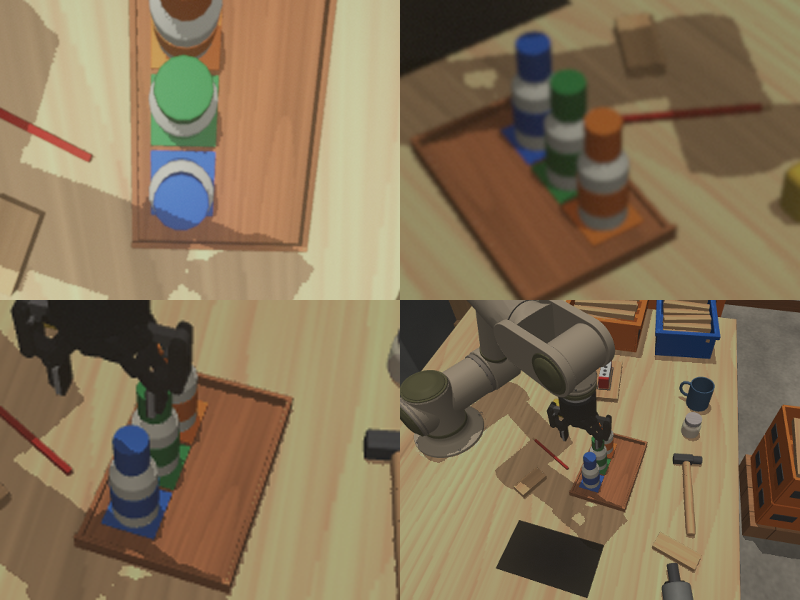

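All three bottles stand upright on their own pads; in the scene view the cap tops are within 1 px of where they started. I'll make one numeric check against the pads, then hand in.

```bash
python3 - <<'E'
from h import *
d=np.load('pics/w5.npz');c={k:d[k] for k in('fov_y','cx','cy','T')};s=optics.calibration('scene')
print('green',plane(c,(140+183*.8,89*.8),.139)[:2],'blue',plane(c,(140+181*.8,201*.8),.139)[:2],'orange',plane(s,(302,180),.139)[:2])
print(env.close_job())
E
```

```text
green [ 0.52130634 -0.03507944] blue [ 0.51399256 -0.0991707 ] orange [0.52954912 0.03064514]
the job is handed in; nothing more can be done
None
```

The job is handed in at about 50 s: the jig lies inside the outline within about 1 mm of its centre, and all three bottles stand upright on their own pads, each within about 2.5 mm of the pad's centre by my last camera check.

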